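Pull the worn cutting plug from the paper-drill bed

ROBOT

A 6-joint arm with a two-finger parallel gripper is mounted at the origin on the work surface; the furniture and walls round the work are solid. World frame = base frame: x ahead of the robot, y to its left, z up, the work surface at z = 0. Lengths are in mm, angles in rad, forces in N, time in s.
With the tool pointing down it reaches from about 275 to 825 mm from the base axis. Payload 4.9 kg.
Tool frame: the origin (TCP) lies between the finger pads; the fingertips stand 17 mm ahead of it and the grasp point (between the pads) lies 2 mm behind it (arm.tips_ahead is the distance from the TCP to the fingertips, in mm); z points along the fingers, y is the direction in which the jaws open and shut (so a half turn about z gives the same grasp; the last joint's range is limited). The gripper opens to 85 mm and grips with 20 to 120 N. Pads are 22 mm wide; open, the fingers measure 114 mm over their backs; the gripper's body (76 mm by 85 mm) begins 54 mm behind the grasp point. The pads swing forward as they close: fully open they stand 13 mm farther back than shut.
Start: joints at [1.046, 0.326, -0.193, 1.052, 0, 1.437], TCP at [209.507, 508.552, 248.281] pointing down, gripper open.
Joint ranges: [-2.65, 2.65], [-0.97, 1.79], [-1.3, 1.35], [-1.93, 2.1], [-1.47, 1.37], [-3.14, 3.14]. Speed limits (rad/s): [2.57, 2.57, 3.14, 3.14, 3.14, 3.14].

INTERFACE

Orientations are given as a unit quaternion [x, y, z, w].
In Python, from rig import arm, capture, camera_params, job, nets gives the robot as it stands.
- The arm moves only by the tool move_arm, never from a script. Its argument "deltas" is a list that holds one entry, the list of rows, each a list of 7 numbers: the turn, a rotation vector about the tool's x, y, z in rad, then the shift along the tool's x, y, z in m, then the opening, from -1 (shut) to 1 (fully open). A call has 1 to 12 rows; each row is the pose to reach, as a shift and turn from the pose commanded when the call began, along the tool's axes at that moment; what a row does not reach only later rows make up. A row lasts 1/12 s, in which the tool goes at most 41.7 mm and 7.16 degrees, less where a joint would pass 70% of its speed; a pose out of reach is approached as far as the arm can. A call with a gripper value outside its range is refused whole. The fingers move at their own pace and stop on an object; the grip force is fixed at half the most. Time passes only in rows, so rows that repeat a pose let the fingers close. It gives the time, the measured TCP pose, the force and the opening at its end, in the units of the state.
- arm.read_state(): the state, without advancing time (a new reading comes with each control period).
- capture(name): name is "scene" or "top" or "wrist"; returns the picture (480x640x3 uint8, red, green, blue); there is no depth.
- camera_params(name): a dict with "K" (3x3 intrinsics, pixels), "R" (3x3) and "t" (3): a world point X has camera coordinates R X + t. Camera axes: x right, y down, z forward; pixel columns grow to the right and rows downward; lengths in mm; the calibration is good to about 2 mm. The wrist camera is an equidistant fisheye: a pixel r from the principal point sees the ray r / f radians off the axis. A picture is of the moment at which its call begins: read the wrist's pose just before it. camera_params takes no time and is no camera call; for the wrist camera it gives the pose at the moment of the call.
- job.sign_off(): hands the job in, once; it reports no verdict.
Trained networks look in the newest picture that a camera, given by its name, has taken for a name from the list of things; names that differ only in an ending like _2 or _b are one class to them, and where a whole thing is asked for, a point or a joint stands for the part that bears it (a point fixed in the world has none). Each returns a list of dicts, best first, with "confidence" (0 to 1); they miss things now and then, are a little off and sometimes report something else, mostly with a low value. They report only what shows in the picture. A call takes as long as a camera call. They do not tell look-alikes from the thing itself.
- nets.search_frame(query, camera): "xyz" ([x, y, z] in mm, in the coordinates of the camera as it stood for that picture, good to about 4 mm: the middle of the surface that is visible of it).
- nets.regions_of(query, camera): "mask" (480x640 bool, what is visible of it).
- nets.spot_point(query, camera): "xyz" ([x, y, z] in mm, in the coordinates of the camera as it stood for that picture, good to about 4 mm: a listed point, or the origin of a listed thing).
The state is a dict: "time": time; "joint_positions": joint angles; "joint_vel": joint speeds; "joint_efforts": joint torques, N m; "tool_pos": TCP position; "tool_rot": TCP orientation; "ft_force": force on the tool from outside, world axes, zero at the start; "torque": the same for the moment, N m; "width": finger opening in mm.
Only numpy, scipy, OpenCV 4.12 (cv2) and the standard library are available. Lean on these libraries where they do the work, as an engineer would, in place of code of your own. Each camera call takes 0.05 s, during which the arm holds its last target. There are 200 camera calls.

TASK

Take the orange-handled puller rod from its wooden stand and screw it clockwise, fully home, into the white cutting plug that sits flush in the grey paper-drill bed; feel for the thread, turn gently until it stops and do not force it. Then draw the plug straight up out of its seat and stand it upright on the floor of the cork-lined tray, with the rod still screwed in, and let go. Leave the wax block, the thread spool and the loupe where they are.

Things in the scene. Friction and masses are not known exactly. Their poses are not given: they have to be found in the camera images.
- bed: Grey steel paper-drill bed, a block 100 x 90 mm and 50 mm high, fixed to the desk; origin at the centre of its underside, z up. An aluminium fence bar along its +x edge stands 10 mm higher than its top face.
- bed_seat (a point): Centre of the bed's top face, 50 mm above the desk. Here is the square seat, 46 x 46 mm and 34 mm deep, that holds the plug. Two spring pads in its walls grip the plug: drawing it out takes roughly 8 to 20 N, straight up, until it has risen about 25 mm.
- plug: White square cutting plug, 44 x 44 x 34 mm, about 250 g, loose in the bed's seat, its top flush with the bed's top. Origin at the centre of its underside, z up along its axis.
- plug_top (a point): Centre of the plug's top face. Here is a brass ring with a centre hole 13 mm across and two opposite notches, 5.6 mm wide, reaching 15 mm from the axis, for the rod's cross pin. The ring's turn is NOT reported: the line through the notches lies within 0.6 rad either way of the plug's x axis. See it from above, or feel for it with the pin resting lightly on the ring, under 20 N.
- thread_home (a point): Point on the plug's axis 23 mm under its top: the rod tip's lowest place when screwed home. Pin on the ring's face: tip 10 mm under the plug's top. Pin in the notches (within about 0.06 rad): it drops to 19 mm. Then clockwise from above: 0.2 rad level, 0.85 rad sinking 4 mm (let the rod down as it turns; 2 mm play), level to a solid stop at 1.3 rad: tip 21 to 23 mm under.
- rod: Puller rod, 96 mm long, 140 g, upright. Origin at its tip (lower end), z up the axis. Steel shaft 10 mm across, the last 6 mm tapered to 5 mm; collar 22 mm across from 25.5 to 29.5 mm above the tip. The same after half a turn. Screwed in, it stands by itself if released and can be regripped. Keep the turning moment under 0.4 N m: 0.2 shows the stop.
- rod_grip (a point): Centre of the rod's orange flat grip, 79 mm above the tip. The grip is 40 mm wide along the rod's x axis, 14 mm thick along its y axis and 34 mm high; grip it across the 14 mm.
- rod_pin (a point): Centre of the rod's cross pin, 12 mm above the tip: 4 mm across, 28 mm long, along the rod's x axis (parallel to the wide faces of the grip).
- stand: Light wooden stand, 64 x 54 mm and 32 mm high, fixed; origin at the centre of its underside. A slot 34 mm (along its x) by 14 mm goes down through its middle; the rod hangs in it by its collar, tip 6.5 mm above the desk, cross pin along the slot. Lift it 35 mm to clear.
- tray: Low dark tray lined with cork, 110 x 110 mm outside, 18 mm high, walls 4 mm, fixed; origin at the centre of its underside. The top of the cork floor is 6 mm above the desk.
- wax_block: Yellow wax block 56 x 38 x 20 mm, loose, to be left alone; origin at the centre of its underside.
- thread_spool: Cream thread spool, 34 mm across, 46 mm high, loose, to be left alone; origin at the centre of its underside.
- loupe: Black loupe, 41 mm across, 38 mm high, loose, to be left alone; origin at the centre of its underside.
There are look-alikes about, which are no part of the job. What is shaped like the bed but blue or red is not meant.

How it is judged:
By the outcome, as a careful person would: the job done as asked, in the order asked, and still so for the second after the job is handed in, with the robot touching nothing.
It also fails if it takes over 72 s, if anything falls off the work surface, if the arm or the gripper's body presses on something with over 40 N, if the wrist force passes 120 N, or if a joint passes its speed limit or range.

## Working session

There is one attempt and no reset: what is moved stays moved. The work goes in short steps, Python scripts to look and compute and a tool call to move; the robot and the scene stay as the last step left them, time stands still between calls to the robot, and variables do not carry over. Pictures are saved under pics/ and viewed, about 8 in all and at most 12, crops included, and the job is handed in when it is done.

Besides the shell and the picture viewer there is one more tool, called after "Call:" by a JSON object that holds its "op" and its "data", one argument or row to a line. move_arm: Moves the arm, as the interface text tells. Its arguments: {"type":"object","properties":{"deltas":{"type":"array"}},"required":["deltas"]}

```bash
ls; mkdir -p pics
cat > h.py <<'E'
import numpy as np, cv2
from rig import arm,capture,camera_params,job,nets
from scipy.spatial.transform import Rotation as Ro
def w(c,p): return np.array(c['R']).T@(np.array(p)-np.array(c['t']))
def ray(c,u,v,z,fish=False):
    K=np.array(c['K']);x=(u-K[0,2])/K[0,0];y=(v-K[1,2])/K[1,1]
    if fish:
        r=np.hypot(x,y);s=np.sin(r)/r if r>1e-9 else 1;d=np.array([x*s,y*s,np.cos(r)])
    else: d=np.array([x,y,1.])
    R=np.array(c['R']);o=-R.T@np.array(c['t']);d=R.T@d
    return o+d*(z-o[2])/d[2]
E
python3 - <<'E'
from h import *
s=arm.read_state();print(s['tool_pos'],s['tool_rot'],s['width'],arm.tips_ahead)
for n in ["top","scene"]:
    im=capture(n);c=camera_params(n);cv2.imwrite(f'pics/{n}1.png',im[:,:,::-1])
    print(n,c)
    for q in ["bed_seat","plug_top","rod_grip","rod","stand","tray"]:
        print(n,q,[(w(c,d['xyz']).round(0).tolist(),round(d['confidence'],2)) for d in nets.spot_point(q,n)[:3]])
E
```

```text
pics
[209.23053196 508.06691091 247.52330313] [ 1.94175494e-01  9.80966454e-01 -7.80749987e-04 -2.90511022e-04] 84.87987439165146 17.0
top {'K': array([[568.09192151,   0.        , 311.24252721],
       [  0.        , 568.09192151, 232.91692175],
       [  0.        ,   0.        ,   1.        ]]), 'R': array([[-0.01947913, -0.99980944, -0.00128462],
       [-0.98533036,  0.01941489, -0.16954983],
       [ 0.16954246, -0.00203691, -0.98552078]]), 't': array([  20.17274345,  548.03157644, 1062.31828545])}
top bed_seat [([522.0, -14.0, 51.0], 0.83), ([341.0, -37.0, 48.0], 0.69), ([553.0, 154.0, 49.0], 0.61)]
top plug_top [([523.0, -13.0, 51.0], 0.81)]
top rod_grip [([512.0, 287.0, 81.0], 0.84)]
top rod [([510.0, 286.0, 5.0], 0.51)]
top stand [([509.0, 282.0, 0.0], 0.84), ([524.0, -15.0, 24.0], 0.5)]
top tray [([461.0, -241.0, 2.0], 0.57)]
scene {'K': array([[559.44487309,   0.        , 323.79691017],
       [  0.        , 559.44487309, 242.48863376],
       [  0.        ,   0.        ,   1.        ]]), 'R': array([[ 0.63097366, -0.77575075,  0.00911093],
       [-0.57399187, -0.47470503, -0.66722445],
       [ 0.52192488,  0.41577145, -0.74480099]]), 't': array([-328.46245677,  350.36090472,  849.08796757])}
scene bed_seat [([337.0, -37.0, 48.0], 0.86), ([521.0, -12.0, 43.0], 0.82), ([552.0, 152.0, 53.0], 0.78)]
scene plug_top [([524.0, -12.0, 50.0], 0.76)]
scene rod_grip [([510.0, 276.0, 87.0], 0.76), ([524.0, -16.0, 1.0], 0.33)]
scene rod []
scene stand [([506.0, 284.0, -3.0], 0.59)]
scene tray [([456.0, -238.0, -2.0], 0.73)]
```

View pics/top1.png

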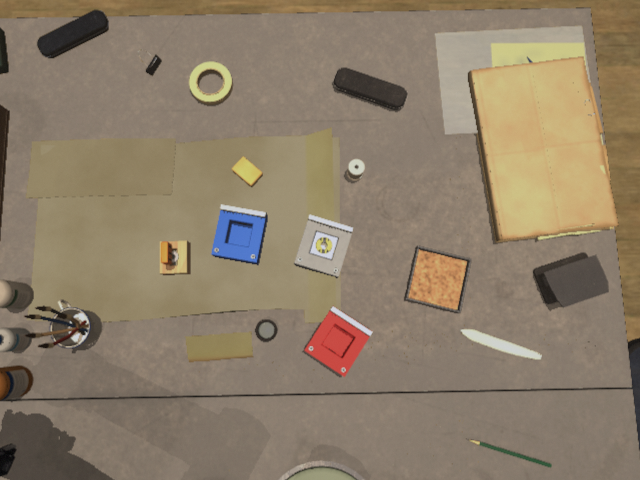

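View pics/scene1.png

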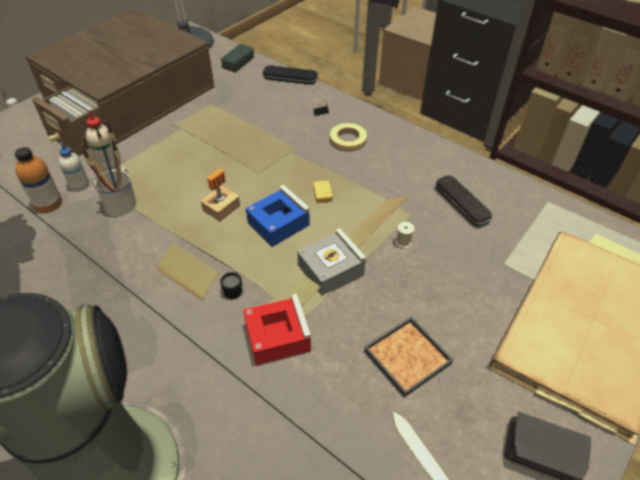

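Run:
```python
import cv2,numpy as np
im=cv2.imread('pics/top1.png')
a=cv2.resize(im[232:282,150:200],(400,400),interpolation=cv2.INTER_CUBIC)
b=cv2.resize(im[213:277,292:356],(400,400),interpolation=cv2.INTER_CUBIC)
cv2.imwrite('pics/crop1.png',np.hstack([a,b]))
```

```text
(no output)
```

View pics/crop1.png

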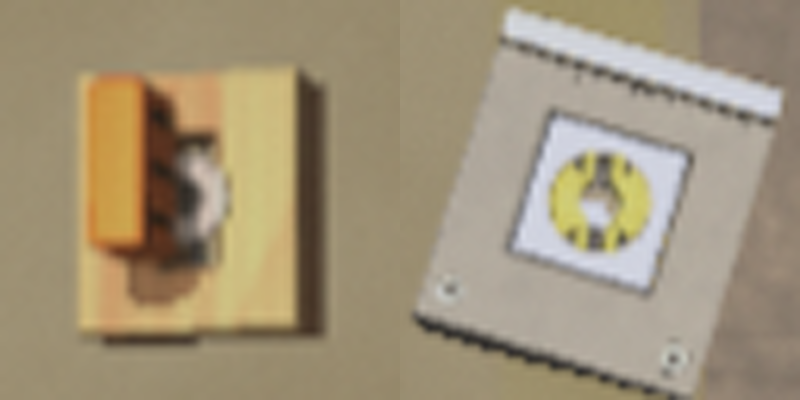

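```bash
cat >> h.py <<'E'
def plan(x,y,z,yaw):  # yaw = angle of tool y axis in world
    s=arm.read_state();R=Ro.from_quat(s['tool_rot']);ty=np.array([np.cos(yaw),np.sin(yaw),0]);tz=np.array([0,0,-1.])
    G=Ro.from_matrix(np.c_[np.cross(ty,tz),ty,tz])
    print('t',s['time'],'pos',s['tool_pos'].round(1),'yaw',np.arctan2(*R.as_matrix()[[1,0],1]).round(3),'F',s['ft_force'].round(1),'M',s['torque'].round(2),'w',round(s['width'],1))
    print('PLAN',(R.inv()*G).as_rotvec().round(4).tolist(),(R.inv().apply(np.array([x,y,z])-s['tool_pos'])/1000).round(4).tolist())
E
python3 - <<'E'
from h import *
c=camera_params('top')
P=lambda u,v,z:ray(c,u,v,z).round(1)
print('rod',P(164.6,252.2,102.5)); print('plug',P(324,245.3,50))
f=lambda x,y:(292+(x-400)/6.25,213+y/6.25)
for a,b in [((597,155),(597,245)),((555,108),(690,155)),((510,250),(645,295)),((555,108),(510,250)),((690,155),(645,295))]:
    d=P(*f(*a),50)-P(*f(*b),50);print(np.arctan2(d[1],d[0]))
im=cv2.imread('pics/top1.png')
g=lambda x,y:(150+x/8,232+y/8)
d=P(*g(92,78),102.5)-P(*g(89,245),102.5);print('grip',np.arctan2(d[1],d[0]))
print('tray',[P(*p,18) for p in [(418,248),(470,262),(458,312),(405,298)]])
plan(511,286,160,np.pi/2-.02)
E
```

```text
rod [508.  280.4 102.5]
plug [522.9 -14.8  50. ]
-0.0211982376060768
1.2099198423166957
1.2274663888317252
-0.32377620996498696
-0.33411256200328093
grip 0.007731804688036412
tray [array([ 518.6, -202.9,   18. ]), array([ 488.5, -304.7,   18. ]), array([ 390.7, -274.6,   18. ]), array([ 419.9, -172.3,   18. ])]
t 0.7 pos [209.5 508.6 248.3] yaw 1.18 F [-0.5 -1.2  0.7] M [ 0.05  0.02 -0.02] w 85.1
PLAN [0.0, 0.0, -0.3708] [-0.3635, -0.0909, 0.0883]
```

Call:
{"op": "move_arm", "data": {
  "deltas": [
    [[0,0,-0.1,-0.036,-0.01,0.007,1],[0,0,-0.2,-0.073,-0.02,0.015,1],[0,0,-0.3,-0.11,-0.03,0.022,1],[0,0,-0.38,-0.146,-0.039,0.03,1],[0,0,-0.38,-0.182,-0.049,0.037,1],[0,0,-0.38,-0.219,-0.058,0.044,1],[0,0,-0.38,-0.255,-0.068,0.051,1],[0,0,-0.38,-0.292,-0.078,0.058,1],[0,0,-0.38,-0.328,-0.088,0.066,1],[0,0,-0.38,-0.363,-0.097,0.073,1],[0,0,-0.38,-0.363,-0.097,0.073,1]]
  ]
}}

```text
time: 1.62
tool_pos: [512.9, 276.4, 174.0]
tool_rot: [0.009, 1.0, -0.001, 0.001]
ft_force: [0.3, -0.0, 0.2]
width: 85.1
```

Run:
```python
from h import *
im=capture('wrist');c=camera_params('wrist');cv2.imwrite('pics/wrist1.png',im[:,:,::-1])
print(c)
for q in ["rod_grip","stand"]:
    print(q,[(w(c,d['xyz']).round(0).tolist(),round(d['confidence'],2)) for d in nets.spot_point(q,'wrist')[:3]])
plan(508,281,84,np.pi/2)
```

```text
{'K': array([[371.64829954,   0.        , 323.63638949],
       [  0.        , 371.64829954, 245.15592461],
       [  0.        ,   0.        ,   1.        ]]), 'R': array([[ 0.01450647,  0.99989271, -0.00203328],
       [ 0.95652489, -0.01328484,  0.29134797],
       [ 0.2912897 , -0.00617131, -0.95661498]]), 't': array([-284.55296987, -501.40771895,  160.87960934])}
rod_grip [([512.0, 282.0, 85.0], 0.61)]
stand [([506.0, 284.0, 2.0], 0.87)]
t 1.7667 pos [507.9 280.3 175. ] yaw 1.559 F [-0.9 -0.7 -0.4] M [-0.01 -0.   -0.01] w 85.7
PLAN [0.0001, -0.0011, -0.0118] [-0.0002, 0.0007, 0.091]
```

View pics/wrist1.png

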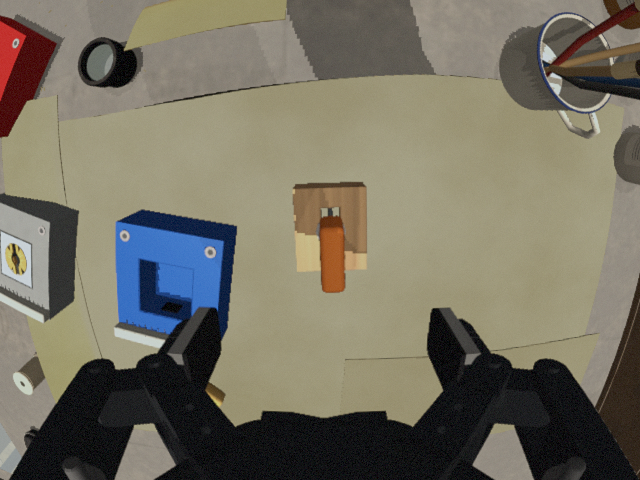

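Run:
```python
from h import *
im=cv2.imread('pics/wrist1.png');c=camera_params('wrist')
h=cv2.cvtColor(im,cv2.COLOR_BGR2HSV)
for v in range(208,296,4):
    r=[u for u in range(310,356) if h[v,u,0]<14 and h[v,u,1]>190]
    if r: print(v,r[0],r[-1],im[v,(r[0]+r[-1])//2],ray(c,r[0],v,102.5,True).round(1),ray(c,r[-1]+1,v,102.5,True).round(1))
```

```text
216 329 329 [20 44 86] [478.  282.7 102.5] [478.  283.3 102.5]
220 321 341 [22 50 99] [480.2 278.4 102.5] [480.3 289.8 102.5]
224 321 341 [20 51 97] [482.4 278.3 102.5] [482.5 289.8 102.5]
228 321 342 [ 26  71 135] [484.7 278.3 102.5] [484.8 290.4 102.5]
232 320 342 [ 38  87 162] [486.9 277.7 102.5] [487.1 290.4 102.5]
236 321 343 [ 38  91 165] [489.2 278.3 102.5] [489.4 291.  102.5]
240 321 343 [ 38  92 166] [491.5 278.2 102.5] [491.7 291.  102.5]
244 321 343 [ 38  88 165] [493.8 278.2 102.5] [494.  291.  102.5]
248 321 343 [ 36  89 165] [496.2 278.2 102.5] [496.3 291.  102.5]
252 321 343 [ 38  90 164] [498.5 278.1 102.5] [498.6 291.  102.5]
256 321 343 [ 41  92 164] [500.9 278.1 102.5] [501.  291.  102.5]
260 321 342 [ 35  89 162] [503.2 278.1 102.5] [503.4 290.5 102.5]
264 322 342 [ 41  94 166] [505.6 278.6 102.5] [505.8 290.5 102.5]
268 322 343 [ 42  93 166] [508.1 278.6 102.5] [508.2 291.1 102.5]
272 322 342 [ 39  89 164] [510.5 278.6 102.5] [510.6 290.5 102.5]
276 322 343 [ 36  89 165] [512.9 278.5 102.5] [513.1 291.1 102.5]
280 322 343 [ 40  92 165] [515.4 278.5 102.5] [515.6 291.1 102.5]
284 322 343 [ 41  93 166] [517.9 278.5 102.5] [518.1 291.2 102.5]
288 323 343 [ 36  90 164] [520.4 279.  102.5] [520.6 291.2 102.5]
```

Call:
{"op": "move_arm", "data": {
  "deltas": [
    [[0,0,-0.02,0.002,0.004,0.03,1],[0,0,-0.02,0.002,0.004,0.06,1],[0,0,-0.02,0.002,0.004,0.085,1],[0,0,-0.02,0.002,0.004,0.091,0.5],[0,0,-0.02,0.002,0.004,0.091,0],[0,0,-0.02,0.002,0.004,0.091,-0.5],[0,0,-0.02,0.002,0.004,0.091,-1],[0,0,-0.02,0.002,0.004,0.091,-1],[0,0,-0.02,0.002,0.004,0.091,-1],[0,0,-0.02,0.002,0.004,0.091,-1],[0,0,-0.02,0.002,0.004,0.091,-1],[0,0,-0.02,0.002,0.004,0.091,-1]]
  ]
}}

```text
time: 2.77
tool_pos: [507.3, 284.2, 85.7]
tool_rot: [-0.004, 1.0, -0.0, 0.001]
ft_force: [-1.0, -3.2, 6.8]
width: 13.1
```

Run:
```python
from h import *
plan(508,283,160,np.pi/2)
```

```text
t 2.7667 pos [507.3 284.2  85.7] yaw 1.579 F [-1.  -3.2  6.8] M [-0.77  0.04  0.01] w 13.1
PLAN [-0.0007, 0.0025, 0.0086] [-0.0009, -0.0012, -0.0743]
```

Call:
{"op": "move_arm", "data": {
  "deltas": [
    [[0,0,0,0,0,-0.015,-1],[0,0,0,0,0,-0.035,-1],[0,0,0,0,0,-0.06,-1],[0,0,0,0,0,-0.08,-1],[0,0,0,0,-0.02,-0.08,-1],[0,0,0,-0.002,-0.055,-0.08,-1],[0,0,0,-0.005,-0.09,-0.08,-1],[0,0,0,-0.005,-0.125,-0.08,-1],[0,0,0.02,-0.008,-0.16,-0.08,-1],[0,0,0.03,-0.01,-0.19,-0.08,-1],[0,0,0.03,-0.012,-0.21,-0.08,-1],[0,0,0.03,-0.012,-0.21,-0.08,-1]]
  ]
}}

```text
time: 3.77
tool_pos: [520.6, 71.3, 164.5]
tool_rot: [0.013, 1.0, -0.0, 0.0]
ft_force: [0.6, 0.6, -1.9]
width: 13.4
```

Run:
```python
from h import *
im=capture('wrist');c=camera_params('wrist');cv2.imwrite('pics/wrist2.png',im[:,:,::-1])
im2=capture('top');cv2.imwrite('pics/top2.png',im2[:,:,::-1])
for q in ["plug_top","rod","rod_pin","rod_grip"]:
    print(q,[(w(c,d['xyz']).round(1).tolist(),round(d['confidence'],2)) for d in nets.spot_point(q,'wrist')[:3]])
plan(522.9,-14.8,165,np.pi/2-.02)
a=cv2.imread('pics/wrist2.png');cv2.imwrite('pics/w2c.png',cv2.resize(a[120:360,160:480],(800,600),interpolation=cv2.INTER_CUBIC))
```

```text
plug_top [([529.9, -16.2, 48.1], 0.94)]
rod [([519.2, 73.1, 86.2], 0.74)]
rod_pin [([519.7, 74.3, 97.5], 0.56)]
rod_grip [([521.9, 73.1, 164.7], 0.76), ([458.6, -239.5, -0.8], 0.44)]
t 4.0667 pos [520.   75.8 164.3] yaw 1.552 F [-0.6  0.8 -1.1] M [0.04 0.05 0.  ] w 13.4
PLAN [0.0005, -0.0001, 0.0008] [-0.0047, -0.0905, -0.0008]
```

View pics/wrist2.png

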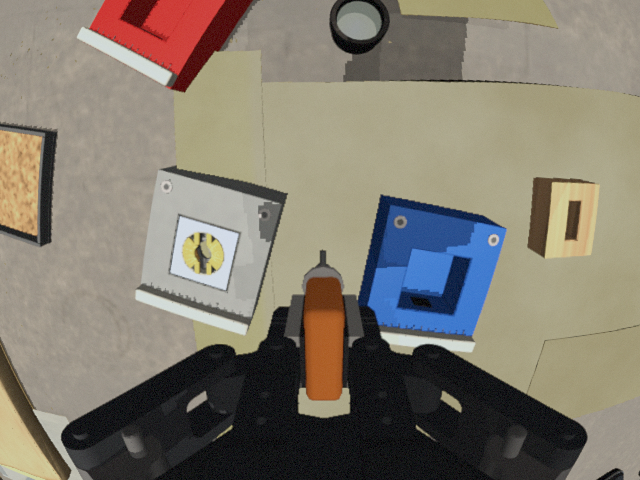

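Run:
```python
from h import *
a=cv2.imread('pics/wrist2.png');c=camera_params('wrist')
l=cv2.resize(a[205:305,155:255],(500,500),interpolation=cv2.INTER_CUBIC)
r=cv2.resize(a[240:340,293:353],(300,500),interpolation=cv2.INTER_CUBIC)
cv2.imwrite('pics/w2c.png',np.hstack([l,r]))
cs=[(181,215),(240,232),(228,293),(168,274)]
print([ray(c,*p,50,True).round(1) for p in cs])
g=cv2.cvtColor(a,cv2.COLOR_BGR2HSV)
m=((g[:,:,0]>18)&(g[:,:,0]<35)&(g[:,:,1]>120)&(g[:,:,2]>100)).astype(np.uint8);m[:220]=0;m[285:]=0;m[:,:175]=0;m[:,230:]=0
p=np.argwhere(m);print(len(p)); P=np.array([ray(c,x,y,50,True)[:2] for y,x in p]);print('ring',P.min(0),P.max(0),(P.min(0)+P.max(0))/2)
```

```text
[array([495.8, -23.4,  50. ]), array([509. ,  18.5,  50. ]), array([554.2,   5.3,  50. ]), array([539.5, -39.9,  50. ])]
80
ring [509.73397486 -19.21058919] [538.69475656   3.34174052] [524.21436571  -7.93442434]
```

View pics/w2c.png

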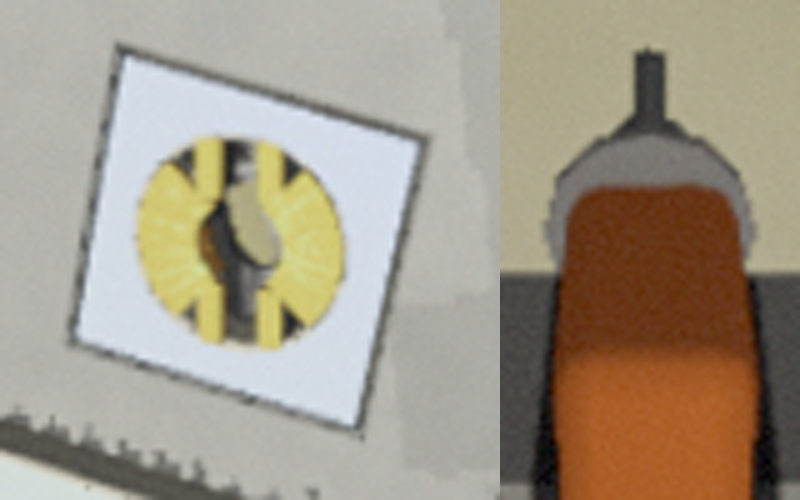

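Run:
```python
from h import *
im=capture('wrist')[:,:,::-1].copy();c=camera_params('wrist');s=arm.read_state();cv2.imwrite('pics/wrist3.png',im)
a=cv2.imread('pics/wrist2.png')
t=a[212:296,166:243];r=cv2.matchTemplate(im,t,cv2.TM_CCOEFF_NORMED);_,mx,_,loc=cv2.minMaxLoc(r)
d=np.array(loc)-np.array([166,212]);print('shift',d,mx,s['tool_pos'].round(1))
cs=[(179,215),(239.8,232.6),(227.4,291),(170,273.4)]
Q=np.array([ray(c,*(np.array(p)+d),50,True) for p in cs]);print(Q.round(1),Q.mean(0).round(1))
print('ring',ray(c,*(np.array((203.2,253.4))+d),50,True).round(1))
n1,n2=[ray(c,*(np.array(p)+d),50,True) for p in [(202.8,233.),(203.2,272)]];e=n2-n1;print('notch ang',np.arctan2(e[1],e[0]))
for k in [(0,1),(3,2),(0,3),(1,2)]:
    e=Q[k[1]]-Q[k[0]];print('edge',np.arctan2(e[1],e[0]))
f=lambda x,y:(293+(x-500)/5,240+y/5)
print('pin near end @z97.5',ray(c,*f(650,50),100,True).round(1),'collar L/R',[ray(c,*f(*p),113,True).round(1) for p in [(546,225),(755,225),(650,138)]])
print('grip near edge top',[ray(c,*f(*p),182,True).round(1) for p in [(557,350),(757,350)]])
```

```text
shift [-6  1] 0.9621064066886902 [520.   75.8 164.2]
[[ 4.963e+02 -2.960e+01  5.000e+01]
 [ 5.101e+02  1.400e+01  5.000e+01]
 [ 5.535e+02  4.000e-01  5.000e+01]
 [ 5.399e+02 -4.340e+01  5.000e+01]] [524.9 -14.7  50. ]
ring [524.6 -14.5  50. ]
notch ang -0.11547919245316225
edge 1.2648094813741801
edge 1.269501217605249
edge -0.30532177094551466
edge -0.3035603323139553
pin near end @z97.5 [506.8  74.9 100. ] collar L/R [array([521.4,  64. , 113. ]), array([521.8,  85.5, 113. ]), array([512. ,  74.8, 113. ])]
grip near edge top [array([500.9,  69.2, 182. ]), array([501.1,  82.1, 182. ])]
```

Run:
```python
from h import *
plan(523.4,-13.8,138,np.pi/2-.11)
```

```text
t 4.1167 pos [520.   75.8 164.2] yaw 1.552 F [-0.5 -0.5 -1.1] M [-0.04  0.03 -0.01] w 13.1
PLAN [0.0003, -0.0001, 0.0909] [-0.0051, -0.0895, 0.0262]
```

Call:
{"op": "move_arm", "data": {
  "deltas": [
    [[0,0,0.03,-0.001,-0.02,0,-1],[0,0,0.06,-0.002,-0.05,0,-1],[0,0,0.09,-0.004,-0.075,0,-1],[0,0,0.09,-0.005,-0.0895,0.005,-1],[0,0,0.09,-0.005,-0.0895,0.015,-1],[0,0,0.09,-0.005,-0.0895,0.022,-1],[0,0,0.09,-0.005,-0.0895,0.026,-1],[0,0,0.09,-0.005,-0.0895,0.026,-1],[0,0,0.09,-0.005,-0.0895,0.026,-1]]
  ]
}}

```text
time: 4.87
tool_pos: [522.9, -13.7, 137.9]
tool_rot: [0.055, 0.999, 0.0, -0.001]
ft_force: [0.1, 0.1, -0.8]
width: 13.3
```

Run:
```python
from h import *
im=capture('scene')[:,:,::-1].copy()
plan(523.4,-13.8,124,np.pi/2-.11)
cv2.imwrite('pics/s3.png',cv2.resize(im[170:300,260:400],(700,600),interpolation=cv2.INTER_CUBIC)[:600])
```

```text
t 4.9167 pos [523.3 -13.9 138.3] yaw 1.462 F [-0.  -0.8 -1.3] M [-0.02 -0.04 -0.01] w 13.1
PLAN [0.0002, -0.0003, 0.0007] [-0.0001, 0.0001, 0.0143]
```

View pics/s3.png

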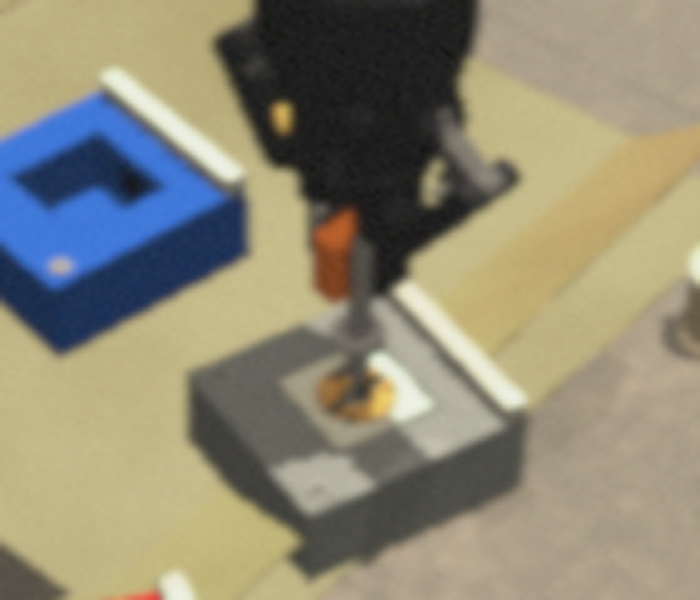

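The rod tip is above the ring centre (crop about 357,385). Lowering with force checks.

Call:
{"op": "move_arm", "data": {
  "deltas": [
    [[0,0,0,0,0,0.005,-1],[0,0,0,0,0,0.01,-1],[0,0,0,0,0,0.013,-1],[0,0,0,0,0,0.015,-1],[0,0,0,0,0,0.016,-1],[0,0,0,0,0,0.016,-1]]
  ]
}}

```text
time: 5.42
tool_pos: [523.1, -14.8, 122.0]
tool_rot: [0.055, 0.998, 0.0, -0.0]
ft_force: [-0.6, -0.2, -1.3]
width: 13.1
```

Call:
{"op": "move_arm", "data": {
  "deltas": [
    [[0,0,0,0,0,0.001,-1],[0,0,0,0,0,0.002,-1],[0,0,0,0,0,0.003,-1],[0,0,0,0,0,0.004,-1],[0,0,0,0,0,0.005,-1],[0,0,0,0,0,0.005,-1]]
  ]
}}

```text
time: 5.92
tool_pos: [523.3, -14.7, 117.2]
tool_rot: [0.055, 0.998, 0.0, 0.0]
ft_force: [-0.1, 1.2, -1.2]
width: 13.2
```

Call:
{"op": "move_arm", "data": {
  "deltas": [
    [[0,0,0,0,0,0.001,-1],[0,0,0,0,0,0.002,-1],[0,0,0,0,0,0.003,-1],[0,0,0,0,0,0.004,-1],[0,0,0,0,0,0.004,-1],[0,0,0,0,0,0.004,-1]]
  ]
}}

```text
time: 6.42
tool_pos: [523.2, -14.9, 113.1]
tool_rot: [0.055, 0.998, -0.0, -0.0]
ft_force: [-0.2, 0.0, -2.1]
width: 13.4
```

Call:
{"op": "move_arm", "data": {
  "deltas": [
    [[0,0,0,0,0,0.001,-1],[0,0,0,0,0,0.002,-1],[0,0,0,0,0,0.003,-1],[0,0,0,0,0,0.004,-1],[0,0,0,0,0,0.004,-1],[0,0,0,0,0,0.004,-1]]
  ]
}}

```text
time: 6.92
tool_pos: [523.4, -14.9, 110.0]
tool_rot: [0.055, 0.998, -0.0, 0.0]
ft_force: [-2.4, 0.7, 4.1]
width: 13.4
```

Call:
{"op": "move_arm", "data": {
  "deltas": [
    [[0,0,0.05,0,0,0,-1],[0,0,0.1,0,0.0001,0,-1],[0,0,0.15,0,0.0002,0,-1],[0,0,0.2,0,0.0003,0,-1],[0,0,0.25,0,0.0003,0.0002,-1],[0,0,0.3,0,0.0004,0.0005,-1],[0,0,0.35,-0.0001,0.0004,0.0007,-1],[0,0,0.4,-0.0001,0.0005,0.001,-1],[0,0,0.4,-0.0001,0.0005,0.001,-1]]
  ]
}}

```text
time: 7.67
tool_pos: [524.3, -14.3, 109.3]
tool_rot: [0.253, 0.967, 0.0, 0.001]
ft_force: [-1.2, 0.8, 6.3]
width: 13.3
```

Run:
```python
from h import *
plan(523.4,-14.8,110,np.pi/2-.11-1.3)
```

```text
t 7.6667 pos [524.3 -14.3 109.3] yaw 1.058 F [-1.2  0.8  6.3] M [ 0.18  0.19 -0.05] w 13.3
PLAN [0.0018, 0.001, 0.8976] [0.0005, -0.0009, -0.0007]
```

Call:
{"op": "move_arm", "data": {
  "deltas": [
    [[0,0,0.05,0,0.0001,0.0002,-1],[0,0,0.1,0,0.0001,0.0005,-1],[0,0,0.15,0,0.0002,0.0007,-1],[0,0,0.2,0,0.0003,0.001,-1],[0,0,0.25,0,0.0003,0.0012,-1],[0,0,0.3,0,0.0004,0.0014,-1],[0,0,0.35,-0.0001,0.0004,0.0017,-1],[0,0,0.4,-0.0001,0.0005,0.0019,-1],[0,0,0.45,-0.0001,0.0005,0.0021,-1],[0,0,0.5,-0.0001,0.0006,0.0023,-1],[0,0,0.5,-0.0001,0.0006,0.0023,-1]]
  ]
}}

```text
time: 8.58
tool_pos: [524.8, -14.1, 107.1]
tool_rot: [0.485, 0.875, 0.0, 0.001]
ft_force: [-1.2, 0.6, 6.5]
width: 13.2
```

Run:
```python
from h import *
plan(523.4,-14.8,110,np.pi/2-.11-1.3)
```

```text
t 8.5833 pos [524.8 -14.1 107.1] yaw 0.558 F [-1.2  0.6  6.5] M [-0.06  0.32 -0.04] w 13.2
PLAN [0.0018, 0.0013, 0.3976] [0.0001, -0.0015, -0.0029]
```

Call:
{"op": "move_arm", "data": {
  "deltas": [
    [[0,0,0.05,0,0.0001,0.0002,-1],[0,0,0.1,0,0.0001,0.0004,-1],[0,0,0.15,0,0.0002,0.0006,-1],[0,0,0.2,0,0.0002,0.0008,-1],[0,0,0.25,0,0.0003,0.0008,-1],[0,0,0.3,0,0.0003,0.0008,-1],[0,0,0.32,0,0.0003,0.0008,-1],[0,0,0.32,0,0.0003,0.0008,-1]]
  ]
}}

```text
time: 9.25
tool_pos: [524.9, -14.0, 106.0]
tool_rot: [0.617, 0.787, 0.0, 0.001]
ft_force: [-0.2, 0.3, 6.1]
width: 13.2
```

Run:
```python
from h import *
plan(523.4,-14.8,110,np.pi/2-.11-1.3)
```

```text
t 9.25 pos [524.9 -14.  106. ] yaw 0.24 F [-0.2  0.3  6.1] M [-0.09  0.07 -0.02] w 13.2
PLAN [0.0017, 0.0009, 0.0793] [-0.0004, -0.0017, -0.0041]
```

Call:
{"op": "move_arm", "data": {
  "deltas": [
    [[0,0,0.02,0,0,0,-1],[0,0,0.04,0,0,0,-1],[0,0,0.06,0,0,0,-1],[0,0,0.06,0,0,0,-1]]
  ]
}}

```text
time: 9.58
tool_pos: [524.7, -14.0, 105.9]
tool_rot: [0.641, 0.768, 0.0, 0.001]
ft_force: [-0.5, -0.9, 7.2]
width: 13.2
```

Run:
```python
from h import *
plan(523.4,-14.8,110,np.pi/2-.11-1.3)
```

```text
t 9.5833 pos [524.7 -14.  105.9] yaw 0.18 F [-0.5 -0.9  7.2] M [-0.11  0.27  0.03] w 13.2
PLAN [0.0013, 0.0009, 0.0195] [-0.0006, -0.0014, -0.0041]
```

Call:
{"op": "move_arm", "data": {
  "deltas": [
    [[0,0,0.015,0,0,0,-1],[0,0,0.03,0,0,0,-1],[0,0,0.03,0,0,0,-1]]
  ]
}}

```text
time: 9.83
tool_pos: [524.5, -14.0, 105.9]
tool_rot: [0.652, 0.758, 0.0, 0.001]
ft_force: [-0.8, -0.5, 6.8]
width: 13.4
```

Run:
```python
from h import *
plan(523.4,-14.8,110,np.pi/2-.11-1.3)
```

```text
t 9.8333 pos [524.5 -14.  105.9] yaw 0.15 F [-0.8 -0.5  6.8] M [-0.12  0.31  0.03] w 13.4
PLAN [0.0009, 0.0009, -0.0103] [-0.0006, -0.0012, -0.0041]
```

Call:
{"op": "move_arm", "data": {
  "deltas": [
    [[0,0,0.015,0,0,0,-1],[0,0,0.03,0,0,0,-1],[0,0,0.03,0,0,0,-1]]
  ]
}}

```text
time: 10.08
tool_pos: [524.4, -14.0, 105.9]
tool_rot: [0.663, 0.748, -0.0, 0.001]
ft_force: [-1.6, -1.0, 7.3]
width: 13.4
```

Run:
```python
from h import *
plan(523.4,-14.8,110,np.pi/2-.11-1.3)
```

```text
t 10.0833 pos [524.4 -14.  105.9] yaw 0.121 F [-1.6 -1.   7.3] M [-0.18  0.42  0.06] w 13.4
PLAN [0.0006, 0.0009, -0.0402] [-0.0007, -0.001, -0.0041]
```

Call:
{"op": "move_arm", "data": {
  "deltas": [
    [[0,0,0.015,0,0,0,-1],[0,0,0.03,0,0,0,-1],[0,0,0.03,0,0,0,-1]]
  ]
}}

```text
time: 10.33
tool_pos: [524.4, -14.1, 105.9]
tool_rot: [0.674, 0.739, -0.0, 0.001]
ft_force: [-0.3, -1.6, 6.4]
width: 13.0
```

Run:
```python
from h import *
plan(523.4,-14.8,110,np.pi/2-.11-1.3)
```

```text
t 10.3333 pos [524.4 -14.1 105.9] yaw 0.091 F [-0.3 -1.6  6.4] M [-0.18  0.43  0.27] w 13.0
PLAN [0.0007, 0.001, -0.0697] [-0.0007, -0.001, -0.0041]
```

Call:
{"op": "move_arm", "data": {
  "deltas": [
    [[0,0,-0.01,0,0,-0.001,-1],[0,0,-0.01,0,0,-0.003,-1],[0,0,-0.01,0,0,-0.005,-1],[0,0,-0.01,0,0,-0.007,-1],[0,0,-0.01,0,0,-0.009,-1],[0,0,-0.01,0,0,-0.012,-1],[0,0,-0.01,0,0,-0.012,-1]]
  ]
}}

```text
time: 10.92
tool_pos: [523.7, -13.7, 117.2]
tool_rot: [0.671, 0.742, -0.0, -0.0]
ft_force: [2.7, -0.9, -11.0]
width: 12.8
```

Run:
```python
from h import *
plan(524.4,-14.1,165,.091)
```

```text
t 10.9167 pos [523.7 -13.7 117.2] yaw 0.1 F [  2.7  -0.9 -11. ] M [-0.21 -0.61  0.06] w 12.8
PLAN [-0.0009, -0.0001, 0.009] [-0.0005, 0.0006, -0.0478]
```

Call:
{"op": "move_arm", "data": {
  "deltas": [
    [[0,0,0,0,0,-0.004,-1],[0,0,0,0,0,-0.008,-1],[0,0,0,0,0,-0.012,-1],[0,0,0,0,0,-0.016,-1],[0,0,0,0,0,-0.02,-1],[0,0,0,0,0,-0.026,-1],[0,0,0,0,0,-0.034,-1],[0,0,0,0,0,-0.044,-1],[0,0,0,0,0,-0.054,-1],[0,0,0,0,0,-0.064,-1],[0,0,0,0,0,-0.064,-1],[0,0,0,0,0,-0.064,-1]]
  ]
}}

```text
time: 11.92
tool_pos: [524.8, -13.8, 182.3]
tool_rot: [0.671, 0.742, 0.001, 0.001]
ft_force: [-0.2, 0.7, -4.8]
width: 13.0
```

Run:
```python
from h import *
im=capture('scene')[:,:,::-1].copy()
x=cv2.resize(im[170:310,260:400],(600,600),interpolation=cv2.INTER_CUBIC)
cv2.imwrite('pics/s4.png',x)
# tray yaw from corners
c=np.array([[518.6,-202.9],[488.5,-304.7],[390.7,-274.6],[419.9,-172.3]]);print(c.mean(0),[np.arctan2(*(c[i]-c[j])[::-1]) for i,j in [(0,3),(1,2)]])
plan(455,-239,181,.1)
```

```text
[ 454.425 -238.625] [np.float64(-0.30063340006290834), np.float64(-0.29857078098970524)]
t 11.9667 pos [524.2 -13.7 181.5] yaw 0.1 F [-0.4  0.3 -4.2] M [ 0.06  0.01 -0.03] w 13.4
PLAN [0.0006, 0.0001, 0.0] [-0.2172, -0.0914, 0.0004]
```

View pics/s4.png

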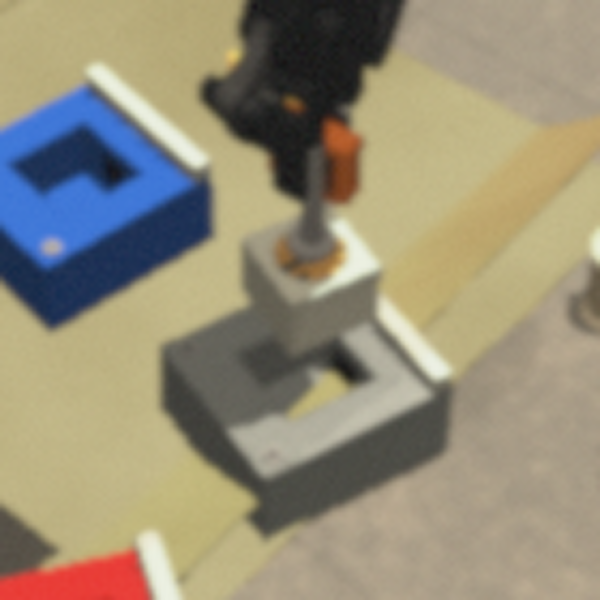

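Call:
{"op": "move_arm", "data": {
  "deltas": [
    [[0,0,0,-0.01,-0.004,0,-1],[0,0,0,-0.035,-0.015,0,-1],[0,0,0,-0.06,-0.025,0,-1],[0,0,0,-0.09,-0.038,0,-1],[0,0,0,-0.12,-0.05,0,-1],[0,0,0,-0.15,-0.063,0,-1],[0,0,0,-0.18,-0.076,0,-1],[0,0,0,-0.205,-0.087,0,-1],[0,0,0,-0.217,-0.091,0.01,-1],[0,0,0,-0.217,-0.091,0.03,-1],[0,0,0,-0.217,-0.091,0.05,-1],[0,0,0,-0.217,-0.091,0.06,-1]]
  ]
}}

```text
time: 12.97
tool_pos: [453.3, -238.0, 118.2]
tool_rot: [0.671, 0.741, -0.0, -0.002]
ft_force: [-0.8, 2.1, -4.5]
width: 13.2
```

Run:
```python
from h import *
im=capture('scene')[:,:,::-1].copy();c=camera_params('scene')
K=np.array(c['K']);p=K@(np.array(c['R'])@np.array([455,-239,40])+c['t']);u,v=(p[:2]/p[2]).astype(int)
cv2.imwrite('pics/s5.png',cv2.resize(im[v-70:v+70,u-70:u+70],(600,600),interpolation=cv2.INTER_CUBIC))
plan(455,-239,100,.1)
```

```text
t 13.0167 pos [ 452.7 -237.2  117.1] yaw 0.1 F [-0.6 -0.2 -4.9] M [ 0.05  0.06 -0.01] w 13.2
PLAN [-0.0049, -0.0045, -0.0004] [-0.0021, 0.0022, 0.0171]
```

View pics/s5.png

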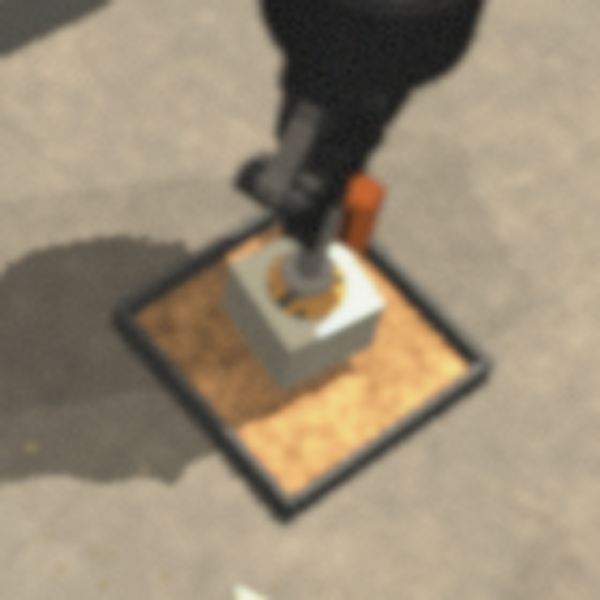

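The plug hangs above the middle of the tray. Lowering gently.

Call:
{"op": "move_arm", "data": {
  "deltas": [
    [[0,0,0,-0.002,0.002,0.004,-1],[0,0,0,-0.002,0.002,0.008,-1],[0,0,0,-0.002,0.002,0.012,-1],[0,0,0,-0.002,0.002,0.014,-1],[0,0,0,-0.002,0.002,0.016,-1],[0,0,0,-0.002,0.002,0.017,-1],[0,0,0,-0.002,0.002,0.017,-1]]
  ]
}}

```text
time: 13.6
tool_pos: [457.5, -240.4, 104.3]
tool_rot: [0.671, 0.742, 0.0, 0.0]
ft_force: [-0.3, 0.5, -3.3]
width: 13.3
```

Call:
{"op": "move_arm", "data": {
  "deltas": [
    [[0,0,0,0,0,0.001,-1],[0,0,0,0,0,0.002,-1],[0,0,0,0,0,0.003,-1],[0,0,0,0,0,0.004,-1],[0,0,0,0,0,0.005,-1],[0,0,0,0,0,0.006,-1],[0,0,0,0,0,0.006,-1]]
  ]
}}

```text
time: 14.18
tool_pos: [457.5, -240.6, 98.2]
tool_rot: [0.671, 0.742, -0.0, 0.0]
ft_force: [0.7, 0.2, -1.9]
width: 13.0
```

Call:
{"op": "move_arm", "data": {
  "deltas": [
    [[0,0,0,0,0,0.001,-1],[0,0,0,0,0,0.0015,-1],[0,0,0,0,0,0.002,-1],[0,0,0,0,0,0.002,-1]]
  ]
}}

```text
time: 14.52
tool_pos: [457.5, -240.6, 96.2]
tool_rot: [0.671, 0.742, 0.0, 0.0]
ft_force: [0.1, 0.3, -1.1]
width: 12.8
```

Call:
{"op": "move_arm", "data": {
  "deltas": [
    [[0,0,0,0,0,0.0005,-1],[0,0,0,0,0,0.001,-1],[0,0,0,0,0,0.001,-1]]
  ]
}}

```text
time: 14.77
tool_pos: [457.6, -240.7, 95.9]
tool_rot: [0.671, 0.742, 0.0, 0.0]
ft_force: [-1.8, 1.4, 4.7]
width: 13.3
```

Call:
{"op": "move_arm", "data": {
  "deltas": [
    [[0,0,0,0,0,-0.0005,-0.4],[0,0,0,0,0,-0.0005,0],[0,0,0,0,0,-0.0005,0.4],[0,0,0,0,0,-0.0005,0.4],[0,0,0,0,0,-0.0005,0.4],[0,0,0,0,0,-0.01,0.4],[0,0,0,0,0,-0.03,0.4],[0,0,0,0,0,-0.06,0.4],[0,0,0,0,0,-0.09,0.4],[0,0,0,0,0,-0.12,0.4],[0,0,0,0,0,-0.12,0.4]]
  ]
}}

```text
time: 15.68
tool_pos: [460.2, -242.5, 221.7]
tool_rot: [0.671, 0.742, 0.001, 0.005]
ft_force: [0.9, -0.1, 0.2]
width: 59.7
```

Run:
```python
from h import *
im=capture('scene')[:,:,::-1].copy();c=camera_params('scene')
a=cv2.resize(im[230:410,320:480],(530,600),interpolation=cv2.INTER_CUBIC)
cv2.imwrite('pics/s6.png',a)
im=capture('wrist')
c=camera_params('wrist')
for q in ["rod_grip","plug","wax_block","thread_spool","loupe"]:
    print(q,[(w(c,d['xyz']).round(0).tolist(),round(d['confidence'],2)) for d in nets.spot_point(q,'wrist')[:2]])
plan(455,-239,100,.1)
```

```text
rod_grip [([476.0, -242.0, 91.0], 0.67), ([456.0, -242.0, 26.0], 0.23)]
plug [([459.0, -244.0, 2.0], 0.84)]
wax_block []
thread_spool [([680.0, -85.0, -4.0], 0.61)]
loupe []
t 16.0333 pos [ 456.6 -240.   214. ] yaw 0.1 F [ 0.9  0.1 -0.1] M [-0.03 -0.02  0.01] w 60.0
PLAN [-0.0019, -0.0017, -0.0] [0.0009, -0.0013, 0.114]
```

View pics/s6.png

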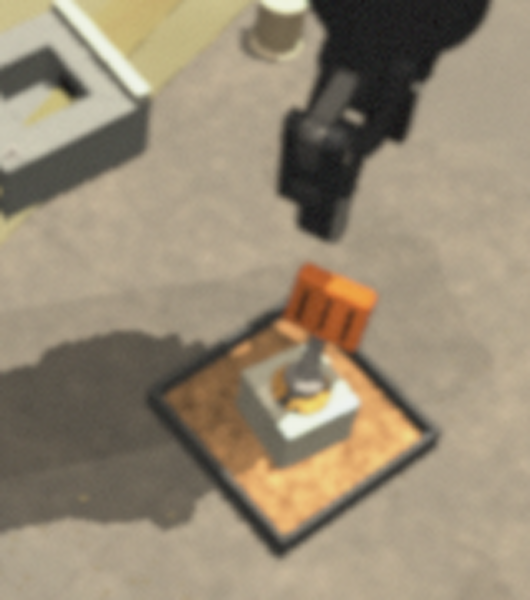

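Run:
```python
from h import *
for n in ['scene','top']:
    im=capture(n)[:,:,::-1].copy();c=camera_params(n);K=np.array(c['K'])
    def pr(p): p=K@(np.array(c['R'])@np.array(p,float)+c['t']);return p[:2]/p[2]
    pts=[pr((457.5,-240,z)) for z in (6,40,47.5,97,114)]
    if n=='scene': print([((p-[320,230])*3.33).round().tolist() for p in pts])
    else: print('top',[p.round(1).tolist() for p in pts])
    h=cv2.cvtColor(im,cv2.COLOR_BGR2HSV);x,y=pr((457.5,-240,97)).astype(int)
    if n=='top':
        cr=im[200:330,390:490].copy();b=cv2.resize(cr,(462,600),interpolation=cv2.INTER_CUBIC)
    for q in ["rod_grip","rod_pin","plug"]:
        print(q,[(w(c,d['xyz']).round(0).tolist(),round(d['confidence'],2)) for d in nets.spot_point(q,n)[:2]])
cv2.imwrite('pics/t6.png',b)
```

```text
[[290.0, 416.0], [298.0, 382.0], [300.0, 374.0], [312.0, 320.0], [317.0, 301.0]]
rod_grip [([472.0, -246.0, 95.0], 0.81), ([678.0, -81.0, -1.0], 0.51)]
rod_pin [([456.0, -243.0, 34.0], 0.61), ([453.0, -244.0, 18.0], 0.49)]
plug [([458.0, -248.0, 7.0], 0.82)]
top [[437.0, 278.8], [440.8, 277.2], [441.7, 276.8], [447.8, 274.3], [450.0, 273.4]]
rod_grip [([475.0, -237.0, 88.0], 0.91)]
rod_pin [([453.0, -240.0, 29.0], 0.82)]
plug []
```

View pics/t6.png

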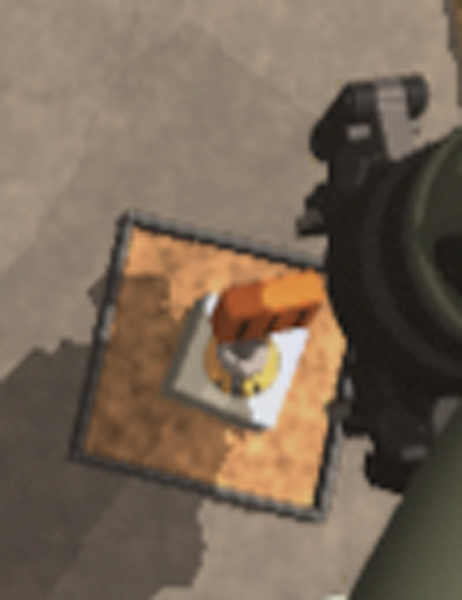

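Run:
```python
from h import *
capture('scene');c=camera_params('scene')
for q in ["rod_grip","plug","wax_block","thread_spool","loupe"]:
    print(q,[(w(c,d['xyz']).round(0).tolist(),round(d['confidence'],2)) for d in nets.spot_point(q,'scene')[:1]])
print(job.sign_off())
```

```text
rod_grip [([474.0, -244.0, 93.0], 0.7)]
plug [([455.0, -247.0, 7.0], 0.67)]
wax_block [([684.0, 138.0, 1.0], 0.55)]
thread_spool [([682.0, -82.0, -2.0], 0.7)]
loupe [([361.0, 100.0, 1.0], 0.94)]
the job is handed in; nothing more can be done
None
```

The job is handed in: the plug stands on the cork floor of the tray with the rod still screwed in, and the gripper is well clear. The robot clock read about 16.5 s. One thing is not as clean as I'd like: the rod leans.

- **Screwing in:** The cross pin dropped into the notches on the first try. I turned it clockwise about 1.37 rad, and it sank about 4 mm. The moment stayed near zero and then rose to 0.27 N m, which I took as the stop.
- **Drawing out and placing:** I pulled straight up; the force read 11 N partway out. The plug then touched down near the middle of the tray with about 5 N before I let go.
- **Last checks:** The final estimates put the plug at about (455, -247), with its base at about 7 mm, which agrees with the cork floor at 6 mm. The cameras showed the rod still in the plug.
- **Rod leaning:** After release the rod grip sits about 17 mm to one side of the plug's axis, a lean of roughly 14°. I put this down to play about its cross pin. I did not regrip it, because I expected it to lean again.
- **Not re-tested:** I did not check that the rod was still against its stop after releasing it. On the loose cork the plug would simply turn with it.
- **Other items:** I never moved the arm near the wax block, the spool or the loupe. I saw all three in the last picture but did not compare their positions with the start.

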